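# Drive the stuck hinge pin out of a toggle clamp

### The arm

A 6-joint arm with a two-finger parallel gripper is mounted at the origin on a cart in front of the work surface, level with it; the furniture and walls round the work are solid. World frame = base frame: x ahead of the robot, y to its left, z up, the work surface at z = 0. Lengths are in m, angles in degrees, forces in N, time in s.
With the tool pointing down it reaches from about 0.325 to 0.775 m from the base axis. Payload 5.5 kg.
Tool frame: the origin (TCP) lies at the centre of the arm's flange, where the gripper is bolted on; the fingertips stand 182 mm ahead of it and the grasp point (between the pads) lies 163 mm ahead of it; z points along the fingers, y is the line along which they close (so a half turn about z gives the same grasp; the last joint's range is limited). The gripper opens to 88 mm and grips with 3 to 60 N. Pads are 20 mm wide; open, the fingers measure 115 mm over their backs; the gripper's body (75 mm by 178 mm) begins 61 mm behind the grasp point.
Start: joints at [-75.671, 5.22, 70.514, -0, 104.267, -3.249], TCP at [0.181, -0.572, 0.405] pointing down, gripper open.
Joint ranges: [-164.24, 164.24], [-49.07, 125.15], [9.68, 141.18], [-86.29, 266.29], [3.28, 154.24], [-151.56, 151.56]. Speed limits (degrees/s): [147.25, 147.25, 172.46, 180, 180, 180].

### API

Orientations are given as [roll, pitch, yaw] about the fixed x, y, z axes, in that order (R = Rz(yaw) Ry(pitch) Rx(roll)).
In Python, from station import r gives the robot as it stands. The module is installed in compiled form; this text tells all that it offers. Calls block until the motion is done:
- r.reach(position, orientation): joint-space move of the TCP to a pose.
- r.servo_line(position, rotation=None, speed=0.15): straight line of the TCP; rotation=None keeps the orientation; speed is the mean speed in m/s.
- r.move_joints(angles): joint-space move.
- r.let_go() and r.grab(squeeze=None): open the fingers fully, or close them until they stop; squeeze is the grip in N (None keeps the last).
- r.wait(seconds).
- r.inverse_kinematics(position, orientation): joint angles nearest the present ones, or None.
- r.sense(): the state.
- r.snapshot(name): name is "side" or "top" or "wrist"; returns a dict with "frame" (400x640x3 uint8, red, green, blue), "fx", "fy", "cx", "cy" (pixels), "R" (3x3) and "t" (3): a world point X has camera coordinates R X + t. Camera axes: x right, y down, z forward; pixel columns grow to the right and rows downward; lengths in m; the calibration is good to about 2 mm. A picture is of the moment at which its call begins. There is no depth.
A pose or a line that the arm cannot do raises r.IKError and nothing moves.
- r.hand_in(): hands the job in; it is judged then, once.
The state is a dict: "clock": time; "joints": joint angles; "joint_vel": joint speeds; "joint_torque": joint torques, N m; "tcp_pos": TCP position; "orientation": TCP orientation; "contact_force": force on the tool from outside, world axes, zero at the start; "torque": the same for the moment, N m; "opening": finger opening in m; "gripper_force": force on a finger pad.
Only numpy, scipy, OpenCV 4.12 (cv2) and the standard library are available. Lean on these libraries where they do the work, as an engineer would, in place of code of your own. Each camera call takes 0.05 s, during which the arm holds its last target. There are 200 camera calls.

### The job

The hinge pin of the bench clamp is stuck. Take the drift punch from its V rest, put its thin end into the open bore on the side opposite the pin's head and press the pin out until its head is hard up against the stop plate: bear on it there with a firm 20 newtons or so for a moment, never more than 32. Then lay the punch back in both V's of its rest and let go; touch the clamp with nothing but the punch and do not disturb the glassware and pen around.

Things in the scene. Friction and masses are not known exactly. Their poses are not given: they have to be found in the camera images.
- clamp: Steel toggle clamp, fixed. Origin on the bench below the middle of its hinge, z up; bore along x at y = 0, z = 60 mm. Grey base x -65 to 95, y -40 to 110, 10 thick. Two cheeks, 34 wide in y, 77 high: x -22 to -8 and 7 to 25; between them the dark eye of the arm, which runs to y = 96. Stop plate 34 wide, 8 thick, 76 high: near face at x 57 to 70, locked at a place that differs each time. Nothing higher than 80 mm.
- bore_mouth (a point): Centre of the open mouth of the hinge bore, on the clamp's -x cheek face, 60 mm above the bench. Bore 11 mm in diameter, with a 2 mm chamfer at the mouth. The punch goes in here and moves along the clamp's +x. Axes as the clamp's.
- pin (a joint): Hinge pin's travel along the clamp's +x (m): 0.026 = head on the stop plate; starts at 0 to 0.003. Pin 10 mm in diameter, 43 long; head 16 across, 6 thick at the +x end. The other end lies in the bore, 4 to 20 mm behind the mouth, and 30 to 43 mm at the stop (unmeasured: feel it). Moves only under a push of about 9 N (more when faster), stays where left; rigid at the stop.
- punch: Steel drift punch, loose, 165 mm long, about 0.14 kg. Origin on its axis in the grip, x towards the thin end. Grip: square bar 14 x 14, x -16 to 22, between collars of 24 (x -22 to -16) and 20 mm diameter (x 22 to 26). Behind: 16 mm round to x = -60. In front: 12 mm round to x = 51, then 6 mm round to x = 105.
- punch_tip (a point): Centre of the flat tip of the thin end (punch x = 105 mm). Axes as the punch's.
- rest: Grey punch rest fixed to the bench: base 120 x 60 x 8 mm with two posts at x = -38 and +38 mm (8 mm thick in x), each with an upward-opening 90 degree V about 37 mm wide, top at z about 65 mm. Origin on the bench below its middle, x along the rest.
- rest_axis (a point): Where the punch's origin lies when the punch rests in both V's: 55 mm above the bench, over the middle of the rest. The punch lies along the rest's x axis, thin end to +x at the start.
- vial: Clear vial with a cap, 31 mm across, 63 mm high, loose; origin at the centre of its underside.
- beaker: Small clear beaker, 51 mm across, 62 mm high, loose; origin at the centre of its underside.
- petri: Petri dish, 64 mm across, 15 mm high, loose; origin at the centre of its underside.
- marker: Marker pen lying on the bench, 135 x 17 x 16 mm, loose, along its y; origin at the centre of its underside.
There are look-alikes about, which are no part of the job. What is shaped like the rest but blue or purple is not meant.

How it is judged:
By the outcome, as a careful person would: the job done as asked, in the order asked, and still so for the second after the job is handed in, with the robot touching nothing.
It also fails if it takes over 72 s, if anything falls off the work surface, if the arm or the gripper's body presses on something with over 40 N, if the wrist force passes 120 N, or if a joint passes its speed limit or range.

## Working session

There is one attempt and no reset: what is moved stays moved. The work goes in short steps, each a Python script; the robot and the scene stay as the last script left them, time stands still between calls to the robot, and variables do not carry over. Pictures are saved under pics/ and viewed, at most 10 in all, crops included, and the job is handed in when it is done.

```bash
mkdir -p pics
cat > h.py <<'E'
import numpy as np, cv2
from station import r
def snap(n,f):
    s=r.snapshot(n); cv2.imwrite(f'pics/{f}.png',cv2.cvtColor(s['frame'],cv2.COLOR_RGB2BGR))
    np.savez(f'pics/{f}.npz',**{k:np.array(v) for k,v in s.items()}); return s
def load(f): return np.load(f'pics/{f}.npz')
def ray(s,u,v):
    R=np.array(s['R']);t=np.array(s['t'])
    d=R.T@np.array([(u-s['cx'])/s['fx'],(v-s['cy'])/s['fy'],1.]); return -R.T@t,d
def onz(s,u,v,z):
    c,d=ray(s,u,v); return c+d*(z-c[2])/d[2]
def proj(s,X):
    p=np.array(s['R'])@np.array(X)+np.array(s['t']); return np.array([s['fx']*p[0]/p[2]+s['cx'],s['fy']*p[1]/p[2]+s['cy']])
E
python3 - <<'E'
from h import *
for n in('top','side'):
    s=snap(n,n+'0'); print(n,-np.array(s['R']).T@s['t'],np.round(s['R'],2).tolist(),s['fx'],s['cx'],s['cy'])
q=r.sense();print(q['clock'],q['tcp_pos'],q['orientation'],q['opening'])
E
```

```text
top [0.19543565 0.15985332 1.81215219] [[0.02, -1.0, 0.01], [-0.98, -0.02, -0.19], [0.19, -0.01, -0.98]] 505.2733086172391 323.1209425291546 202.99029124288762
side [-0.47054068  1.0002192   0.78883941] [[-0.67, -0.75, -0.02], [-0.34, 0.33, -0.88], [0.66, -0.58, -0.48]] 377.9085102586222 318.31496526379874 203.7244978843602
0.1 [ 0.1812009  -0.57203907  0.40361918] [-1.79899069e+02 -4.98714142e-03  1.75755760e+01] 0.08773316562730459
```

View pics/top0.png

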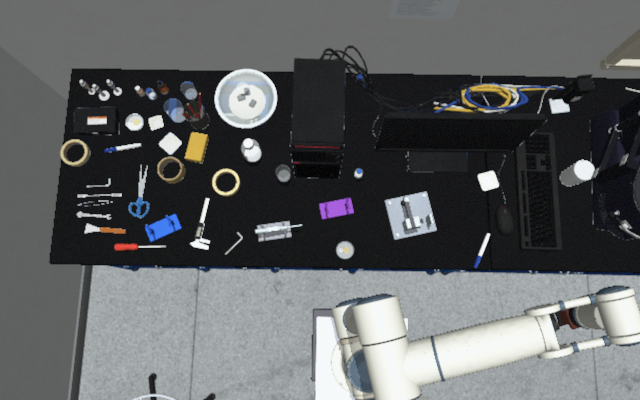

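View pics/side0.png

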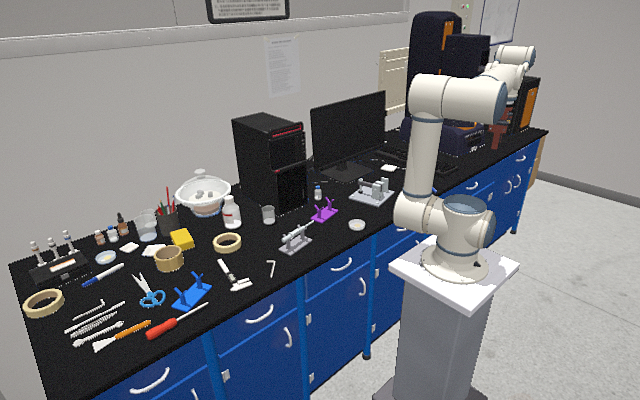

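Top view candidates with the rest's shape are grey at (274,230), purple at (336,208) and blue at (163,228). The grey one carries the punch and fits the description. The clamp is at (411,216), petri (345,250), vial (358,173), beaker (283,173) and marker (483,250). I'll get coarse positions and confirm in an enlarged crop.

Run:
```python
from h import *
s=load('top0')
for n,u,v,z in [('rest',274,230,.03),('tip',301,226,.055),('clamp',411,216,.01),('petri',345,250,.01),('vial',358,173,.03),('beaker',283,173,.03),('marker',483,250,.01),('purple',336,208,.03)]: print(n,onz(s,u,v,z).round(3))
im=cv2.imread('pics/top0.png')[150:280,240:440]; cv2.imwrite('pics/c1.png',cv2.resize(im,None,fx=4,fy=4,interpolation=cv2.INTER_CUBIC))
```

```text
rest [0.445 0.315 0.03 ]
tip [0.457 0.218 0.055]
clamp [ 0.509 -0.178  0.01 ]
petri [0.381 0.06  0.01 ]
vial [0.66  0.017 0.03 ]
beaker [0.654 0.29  0.03 ]
marker [ 0.391 -0.435  0.01 ]
purple [0.529 0.095 0.03 ]
```

View pics/c1.png

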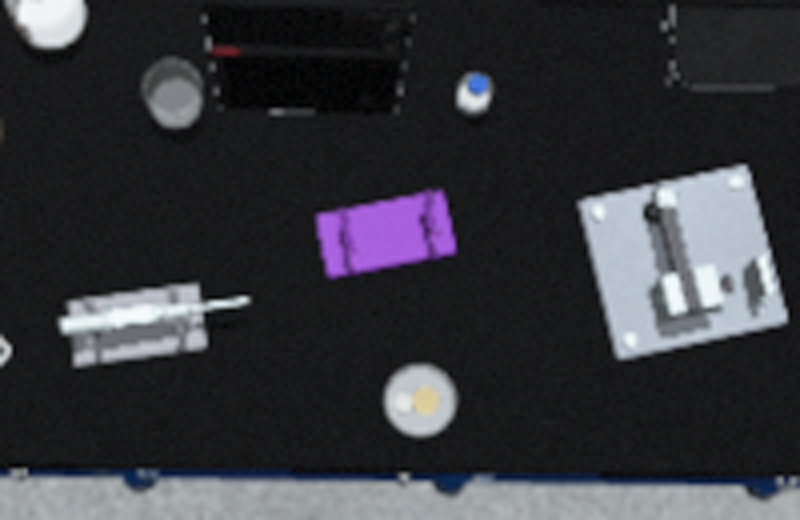

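The crop confirms it: the grey rest carries the punch, with its thin end to the right (-y in world). The clamp's open bore is on its left (+y) side and the stop plate is on its right. Next I'll take wrist views of the clamp and then the rest.

Run:
```python
from h import *
r.reach([.50,-.13,.42],[180,0,103]); a=snap('wrist','wc'); print(r.sense()['clock'])
r.reach([.43,.30,.42],[180,0,98]); b=snap('wrist','wr')
for s in(a,b): print(-np.array(s['R']).T@s['t'],np.round(s['R'],2).tolist(),s['fx'])
q=r.sense();print(q['clock'],q['tcp_pos'],q['orientation'],q['contact_force'])
cv2.imwrite('pics/w2.png',cv2.resize(np.vstack([cv2.imread('pics/wc.png'),cv2.imread('pics/wr.png')]),(480,600),interpolation=cv2.INTER_AREA))
```

```text
2.1167
[ 0.48269425 -0.06013726  0.3991502 ] [[0.97, 0.22, -0.0], [0.22, -0.94, 0.27], [0.06, -0.26, -0.96]] 279.8950793340975
[0.41953052 0.37106858 0.39922384] [[0.99, 0.14, 0.0], [0.13, -0.95, 0.27], [0.04, -0.26, -0.96]] 279.8950793340975
3.7667 [0.43056682 0.29918412 0.42000133] [1.79994193e+02 1.53072095e-02 9.79115541e+01] [ 0.02862698 -0.66208125 -0.3691395 ]
```

View pics/w2.png

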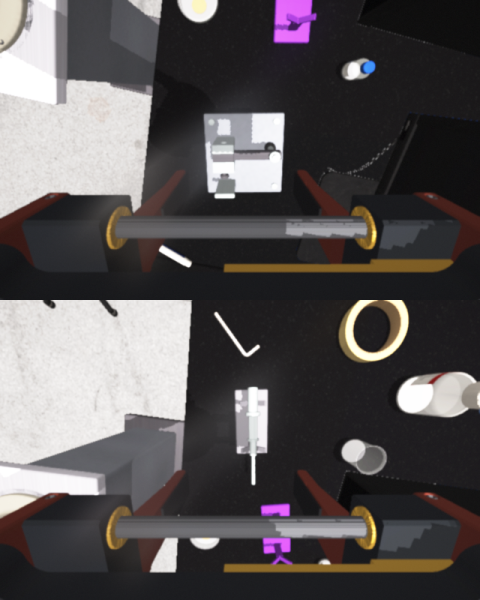

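The wrist views show the clamp at (325,205) and the punch at (337,180) in full-resolution pixels. I'll enlarge both.

Run:
```python
from h import *
a=cv2.imread('pics/wc.png')[148:268,265:385]; b=cv2.imread('pics/wr.png')[112:252,300:370]
f=cv2.INTER_CUBIC
cv2.imwrite('pics/c2.png',np.hstack([cv2.resize(a,(500,500),interpolation=f)[:, :],cv2.resize(b,(250,500),interpolation=f)]))
```

```text
(no output)
```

View pics/c2.png

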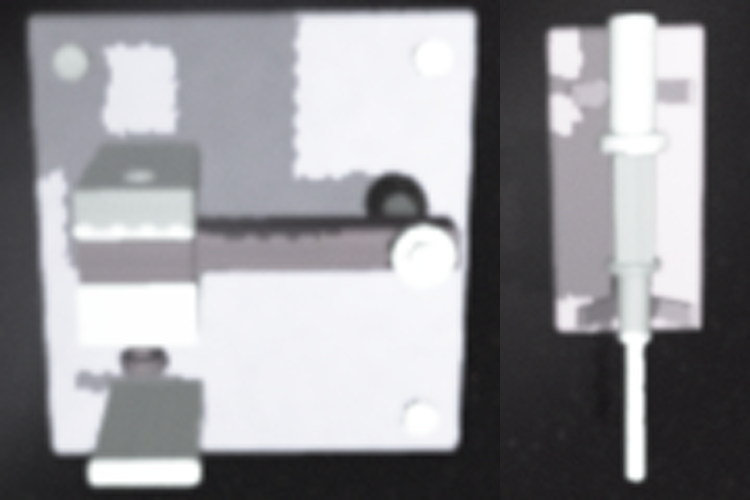

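The left panel shows the bore mouth ellipse at about (138,176), the -x cheek top in rows 190–238, the +x cheek top in rows 283–347, and the base corners. The right panel shows the punch axis running from (633,15) to (635,480), with collars at rows 143 and 265.

Run:
```python
from h import *
s=load('wc'); k=500/120
C=lambda u,v,z: onz(s,265+u/k-.5,148+v/k-.5,z)[:2]
g=cv2.cvtColor(s['frame'],cv2.COLOR_RGB2GRAY)
m=np.zeros_like(g); m[146:270,263:388]=(g[146:270,263:388]>75)
cs,_=cv2.findContours(m,cv2.RETR_EXTERNAL,cv2.CHAIN_APPROX_NONE); c=max(cs,key=cv2.contourArea)
w=np.array([onz(s,*p[0],.01)[:2] for p in c])
w=w[[not(p[0][1]>254) for p in c]]
print('box',cv2.minAreaRect((w*1000).astype(np.float32)))
tl,tr,br=C(28,12,.01),C(475,10,.01),C(460,452,.01)
print('corners',tl,tr,br,np.linalg.norm(tr-tl),np.linalg.norm(br-tr),'ydir',np.degrees(np.arctan2(*(tr-tl)[::-1]))-90,'xdir',np.degrees(np.arctan2(*(br-tr)[::-1])))
# cheek tops z .077
A=[C(75,190,.077),C(198,190,.077),C(75,240,.077),C(198,240,.077)];B=[C(77,283,.077),C(201,283,.077),C(77,347,.077),C(201,347,.077)]
mo=np.array([[-.022,-.017],[-.022,.017],[-.008,-.017],[-.008,.017],[.007,-.017],[.007,.017],[.025,-.017],[.025,.017]]);P=np.array(A+B)
def fit(mo,P):
    a=mo-mo.mean(0);b=P-P.mean(0);th=np.arctan2((a[:,0]*b[:,1]-a[:,1]*b[:,0]).sum(),(a*b).sum())
    R=np.array([[np.cos(th),-np.sin(th)],[np.sin(th),np.cos(th)]]);t=P.mean(0)-R@mo.mean(0);return np.degrees(th),t,R,np.linalg.norm(P-mo@R.T-t,axis=1)*1e3
for mm,PP in((mo,P),(np.array([[-.065,-.04],[-.065,.11],[.095,.11]]),np.array([tl,tr,br]))):
    th,t,R,e=fit(mm,PP);print('clamp',th,t,'mouth',t+R@[-.022,0],e.round(1))
print('mouth px',C(138,176,.06))
s=load('wr'); k=250/70
D=lambda u,v,z: onz(s,300+(u-500)/k-.5,112+v/k-.5,z)[:2]
tip=D(635,480,.055);tail=D(633,15,.055);c1=D(635,143,.055);c2=D(635,265,.055)
d=tip-tail;L=np.linalg.norm(d);d/=L;print('punch L',L,'ang',np.degrees(np.arctan2(*d[::-1])),'orig',tip-.105*d,c1+.019*d,c2-.024*d,'tip',tip)
rc=[D(548,28,.008),D(704,26,.008),D(703,327,.008),D(557,330,.008)]
print('rest',np.mean(rc,0),'ang',[np.degrees(np.arctan2(*(q)[::-1])) for q in(rc[2]-rc[1],rc[3]-rc[0])],np.linalg.norm(rc[2]-rc[1]),np.linalg.norm(rc[1]-rc[0]))
```

```text
box ((513.51025390625, -170.75082397460938), (152.90736389160156, 156.6986541748047), 12.921998977661133)
corners [ 0.42375957 -0.11148596] [ 0.56735563 -0.07787474] [ 0.60632085 -0.2332427 ] 0.14747725722227312 0.1601795615610698 ydir -76.82607130509737 xdir -75.92099262445547
clamp -77.20452984310784 [ 0.47768228 -0.16673309] mouth [ 0.47280991 -0.14527942] [0.4 0.6 1.2 0.8 1.4 1.8 1.6 1.3]
clamp -76.59773227592753 [ 0.47681686 -0.16612393] mouth [ 0.47171755 -0.14472306] [1.1 1.5 0.5]
mouth px [ 0.47193177 -0.14527984]
punch L 0.1667214232634478 ang -80.95608559157908 orig [0.44624985 0.32028455] [0.44659432 0.32126369] [0.44635907 0.32167068] tip [0.46275495 0.21658989]
rest [0.44662851 0.31976626] ang [np.float64(-80.32434308589501), np.float64(-80.73854800520027)] 0.1178003816807312 0.05864390433867437
```

The measurements agree: lengths of 167, 160 and 118 mm against nominal 165, 160 and 120. I'll use a mouth at (0.472,-0.145) with yaw -77, and a punch at (0.446,0.3205) with yaw -80.8. Now I'll grasp near the front collar and go to the pre-insert pose.

```bash
cat >> h.py <<'E'
def dv(a): a=np.radians(a); return np.array([np.cos(a),np.sin(a)])
PO=np.array([.4464,.3207]);PA=-80.8; G=.008   # punch origin, yaw, grasp offset
M=np.array([.4721,-.1451]);CA=-76.9
def clampTCP(tipx,lat=0,z=.223,M=M): # tip at clamp x tipx beyond the mouth
    p=M+dv(CA)*(tipx-.105+G)+dv(CA+90)*lat; return [p[0],p[1],z]
E
python3 - <<'E'
from h import *
p=PO+dv(PA)*G
r.reach([*p,.28],[180,0,PA+180]); r.servo_line([*p,.218],speed=.1)
q=r.sense();print(q['clock'],q['tcp_pos'],q['contact_force'])
r.grab(60);q=r.sense();print(q['clock'],q['opening'],q['gripper_force'],q['contact_force'],q['tcp_pos'])
r.servo_line([*p,.30],speed=.12)
r.reach(clampTCP(-.03,z=.30),[180,0,CA+180])
r.servo_line(clampTCP(-.03),speed=.12)
q=r.sense();print(q['clock'],q['tcp_pos'],q['opening'],q['contact_force'],q['torque'])
s=snap('wrist','pre'); cv2.imwrite('pics/pre_c.png',cv2.resize(cv2.imread('pics/pre.png')[100:400,170:470],(600,600),interpolation=cv2.INTER_CUBIC))
t=snap('side','pres')
u,v=proj(t,[*M,.06]).astype(int);print(u,v)
cv2.imwrite('pics/pres_c.png',cv2.resize(cv2.imread('pics/pres.png')[v-35:v+25,u-50:u+30],(800,600),interpolation=cv2.INTER_CUBIC))
E
```

```text
5.1583 [0.44789188 0.31295217 0.21878052] [ 0.68483476  0.96077073 -0.60307367]
6.2833 0.013882831560573334 59.99945640563965 [ 3.45660464  0.68623538 -1.15765836] [0.44794924 0.31283806 0.21816284]
9.175 [ 0.44360147 -0.02127236  0.2237139 ] 0.013357865050438409 [-0.22407267 -0.37919536 -0.71219595] [ 0.00321657 -0.07423803  0.04411578]
374 188
```

View pics/pre_c.png

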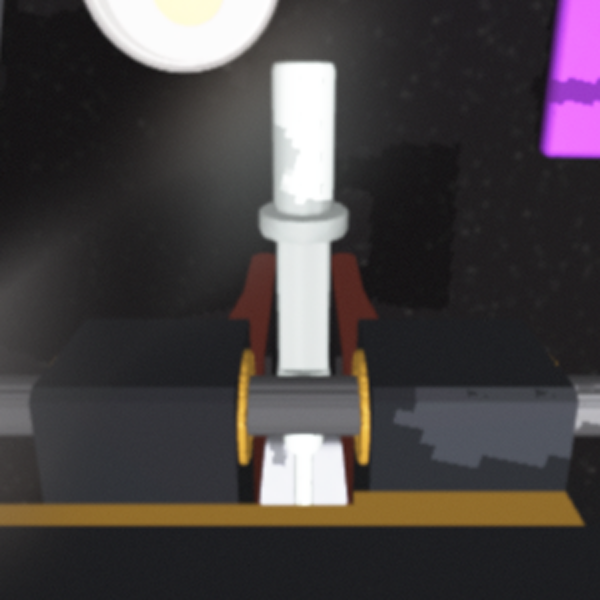

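The punch is held straight (opening 13.4 mm), with the tail collar at (303,220) in the crop. I'll advance in small steps by feel.

Run:
```python
from h import *
b=np.array(r.sense()['contact_force']); d=np.array([*dv(CA),0]); l=np.array([*dv(CA+90),0])
r.servo_line(clampTCP(-.006),speed=.05)
for x in np.arange(-.004,.030,.002):
    r.servo_line(clampTCP(x),speed=.02); q=r.sense(); f=np.array(q['contact_force'])-b
    tip=(np.array(q['tcp_pos'])[:2]-M)@dv(CA)+.105-G
    print(round(q['clock'],1),round(x,3),'tip %.4f'%tip,'F ax %.1f lat %.1f z %.1f'%(-f@d,f@l,f[2]),np.round(q['torque'],2),round(q['opening'],4))
    if -f@d>6 or abs(f@l)>4 or abs(f[2])>4: break
s=snap('wrist','ins'); t=snap('side','inss')
u,v=374,188
cv2.imwrite('pics/ins_c.png',cv2.resize(cv2.imread('pics/inss.png')[v-35:v+25,u-50:u+30],(800,600),interpolation=cv2.INTER_CUBIC))
```

```text
10.2 -0.004 tip -0.0041 F ax 0.7 lat 0.6 z -0.8 [-0.08 -0.08  0.05] 0.0136
10.4 -0.002 tip -0.0020 F ax 1.1 lat -0.7 z -0.1 [-0.03 -0.09  0.04] 0.0135
10.7 0.0 tip 0.0001 F ax 1.3 lat 1.1 z 0.1 [-0.06 -0.11  0.01] 0.0134
10.9 0.002 tip 0.0021 F ax 0.5 lat 0.0 z -0.3 [-0.06 -0.08  0.02] 0.0132
11.2 0.004 tip 0.0041 F ax -0.0 lat -0.7 z -0.8 [-0.04 -0.05 -0.  ] 0.0135
11.4 0.006 tip 0.0061 F ax 0.0 lat 0.6 z -0.4 [-0.07 -0.07  0.  ] 0.0136
11.7 0.008 tip 0.0081 F ax 0.4 lat -0.7 z -0.8 [-0.05 -0.08  0.02] 0.0134
11.9 0.01 tip 0.0101 F ax 1.0 lat 0.1 z -1.1 [-0.06 -0.11 -0.01] 0.0135
12.2 0.012 tip 0.0121 F ax 1.2 lat -0.2 z -0.6 [-0.02 -0.07 -0.02] 0.0136
12.4 0.014 tip 0.0141 F ax 0.7 lat 1.1 z -0.8 [-0.04 -0.08 -0.05] 0.0136
12.7 0.016 tip 0.0155 F ax 6.1 lat 0.8 z -0.7 [ 0.67  0.06 -0.  ] 0.0133
```

The tip met the pin 15 mm inside the bore, with no side load. Now I'll press, with smaller steps near the expected stop.

Run:
```python
from h import *
d=np.array([*dv(CA),0]); l=np.array([*dv(CA+90),0])
b=np.array([-.22,-.38,-.71]); x=.016; last=0
while x<.056:
    x+= .0015 if x<.036 else .0005
    r.servo_line(clampTCP(x),speed=.015); q=r.sense(); f=np.array(q['contact_force'])-b; ax=-f@d
    tip=(np.array(q['tcp_pos'])[:2]-M)@dv(CA)+.105-G
    print(round(q['clock'],1),'x %.4f tip %.4f'%(x,tip),'ax %.1f lat %.1f z %.1f'%(ax,f@l,f[2]),round(q['opening'],4))
    if ax>15 or abs(f@l)>8 or abs(f[2])>8: break
print(x)
```

```text
13.0 x 0.0175 tip 0.0165 ax 8.3 lat 0.0 z 0.2 0.0137
13.3 x 0.0190 tip 0.0179 ax 10.2 lat 0.8 z -0.1 0.0134
13.5 x 0.0205 tip 0.0193 ax 8.6 lat 0.1 z 1.4 0.0133
13.8 x 0.0220 tip 0.0209 ax 8.7 lat -0.5 z 1.1 0.0134
14.0 x 0.0235 tip 0.0223 ax 9.2 lat 0.2 z 1.5 0.0138
14.3 x 0.0250 tip 0.0238 ax 8.7 lat 0.5 z 0.4 0.0135
14.5 x 0.0265 tip 0.0254 ax 9.0 lat 0.0 z 1.8 0.0138
14.8 x 0.0280 tip 0.0268 ax 8.9 lat -0.3 z -0.2 0.0136
15.0 x 0.0295 tip 0.0283 ax 8.9 lat 0.4 z 1.1 0.0135
15.3 x 0.0310 tip 0.0298 ax 8.8 lat 0.4 z 0.9 0.0138
15.5 x 0.0325 tip 0.0313 ax 9.5 lat -0.8 z 1.3 0.0137
15.8 x 0.0340 tip 0.0329 ax 9.5 lat 0.1 z 1.3 0.0135
16.0 x 0.0355 tip 0.0343 ax 8.8 lat -0.1 z 1.1 0.0136
16.3 x 0.0370 tip 0.0358 ax 9.0 lat 0.2 z 0.6 0.0133
16.5 x 0.0375 tip 0.0363 ax 9.5 lat 0.3 z 0.5 0.0137
16.8 x 0.0380 tip 0.0368 ax 9.5 lat 0.2 z 1.0 0.0138
17.0 x 0.0385 tip 0.0373 ax 8.5 lat 0.0 z 0.9 0.0135
17.3 x 0.0390 tip 0.0378 ax 9.5 lat 0.4 z 0.9 0.0132
17.5 x 0.0395 tip 0.0383 ax 9.7 lat -0.6 z 0.4 0.0138
17.8 x 0.0400 tip 0.0388 ax 8.7 lat 0.4 z 0.9 0.0138
18.0 x 0.0405 tip 0.0393 ax 9.3 lat -0.2 z 1.0 0.0137
18.3 x 0.0410 tip 0.0397 ax 9.8 lat -0.2 z 1.1 0.0132
18.5 x 0.0415 tip 0.0399 ax 11.6 lat -0.7 z 1.4 0.0134
18.8 x 0.0420 tip 0.0401 ax 12.3 lat 0.1 z 1.0 0.0131
19.0 x 0.0425 tip 0.0403 ax 14.5 lat -0.3 z 1.7 0.0136
19.3 x 0.0430 tip 0.0405 ax 17.1 lat 0.6 z 2.9 0.0136
0.043000000000000024
```

The stop is felt at a tip depth of about 40 mm (range 30–43), and the force is climbing. I'll take it to about 22 N, hold, and then back out.

Run:
```python
from h import *
d=np.array([*dv(CA),0]); b=np.array([-.22,-.38,-.71]); x=.043
def F(n=6):
    o=[]
    for _ in range(n): r.wait(.04); o.append(-(np.array(r.sense()['contact_force'])-b)@d)
    return np.mean(o),max(o)
while 1:
    m,mx=F(); q=r.sense(); print(round(q['clock'],1),'x %.5f'%x,'F %.1f max %.1f'%(m,mx),'tip %.4f'%((np.array(q['tcp_pos'])[:2]-M)@dv(CA)+.105-G))
    if m>21 or x>.047: break
    x+=.0003 if m<19 else .00015
    r.servo_line(clampTCP(x),speed=.01)
print(F(25),r.sense()['contact_force'],r.sense()['tcp_pos'])
t=snap('top','stop'); snap('side','stops')
r.servo_line(clampTCP(-.03),speed=.05)
q=r.sense();print(q['clock'],q['opening'],q['contact_force'],q['torque'])
snap('wrist','out');t=snap('side','outs')
u,v=385,188
cv2.imwrite('pics/outs_c.png',cv2.resize(cv2.imread('pics/outs.png')[v-35:v+25,u-50:u+30],(800,600),interpolation=cv2.INTER_CUBIC))
```

```text
19.5 x 0.04300 F 16.5 max 17.4 tip 0.0405
20.0 x 0.04330 F 17.7 max 18.2 tip 0.0406
20.5 x 0.04360 F 18.8 max 19.3 tip 0.0408
21.0 x 0.04390 F 19.8 max 20.4 tip 0.0409
21.5 x 0.04405 F 20.3 max 21.0 tip 0.0410
22.0 x 0.04420 F 21.3 max 21.9 tip 0.0410
(np.float64(20.924980286511797), np.float64(21.935667001441058)) [-4.43984195 20.04665267  3.2020923 ] [ 0.45962481 -0.09050545  0.22251336]
24.7833 0.01367376082509403 [ 0.08128965 -0.01725753 -2.44721615] [-0.06023662 -0.06559863  0.00172348]
```

View pics/outs_c.png

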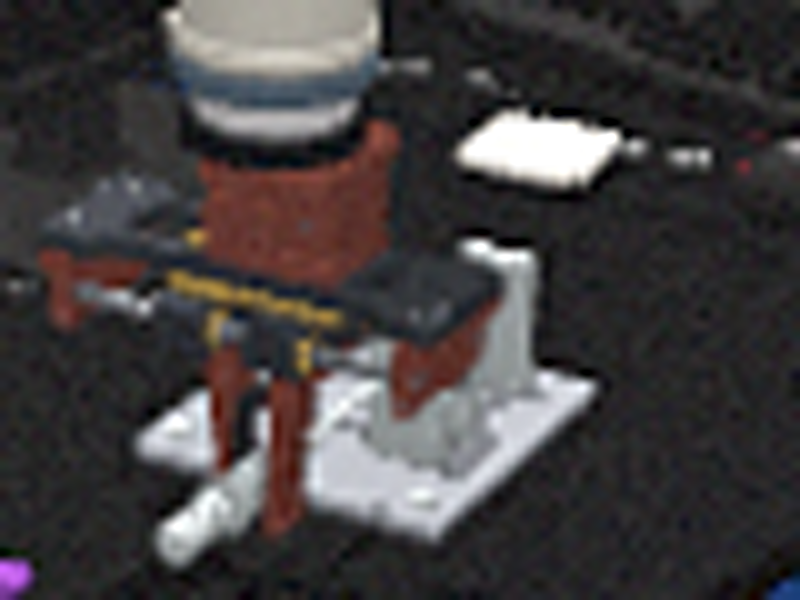

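The side view shows the punch clear of the clamp and still straight in the grip. The hold averaged 20.9 N, with a peak of 21.9 N. Next I'll check numerically for slip, then place the punch back.

Run:
```python
from h import *
A,B=[cv2.cvtColor(load(n)['frame'],cv2.COLOR_RGB2GRAY)[125:285,295:350].astype(np.float32) for n in('pre','out')]
print('shift px',cv2.phaseCorrelate(A,B,cv2.createHanningWindow((55,160),cv2.CV_32F)))
p=PO+dv(PA)*G
r.servo_line(clampTCP(-.03,z=.30),speed=.12)
r.reach([*p,.30],[180,0,PA+180]); r.servo_line([*p,.232],speed=.1)
z0=r.sense()['contact_force'][2]; z=.222
while z>.2155:
    r.servo_line([*p,z],speed=.04); q=r.sense(); print(round(q['clock'],1),round(z,4),q['tcp_pos'].round(4) if hasattr(q['tcp_pos'],'round') else q['tcp_pos'],np.round(q['contact_force'],1),np.round(q['torque'],2))
    if q['contact_force'][2]-z0>4: break
    z-=.001
s=snap('wrist','place');cv2.imwrite('pics/place_c.png',cv2.resize(cv2.imread('pics/place.png')[100:400,170:470],(600,600),interpolation=cv2.INTER_CUBIC))
```

```text
shift px ((0.0072308319693732415, -0.05070986816481593), 0.9883025964101155)
28.2 0.222 [0.4476 0.3128 0.2217] [ 0.3 -0.  -1.4] [-0.06 -0.06 -0.01]
28.4 0.221 [0.4477 0.3128 0.2211] [-0.1  0.6 -1.1] [-0.07 -0.1   0.03]
28.7 0.22 [0.4477 0.3128 0.2199] [ 0.5 -1.1 -1.8] [-0.06 -0.14  0.04]
28.9 0.219 [0.4476 0.3128 0.2189] [-0.3  0.1 -2.2] [-0.11 -0.08  0.05]
29.2 0.218 [0.4478 0.3129 0.2183] [ 0.5  0.7 -0.3] [-0.05 -0.28  0.02]
29.4 0.217 [0.448  0.3129 0.218 ] [ 1.2 -0.4  3.7] [-0.06 -0.22  0.05]
```

View pics/place_c.png

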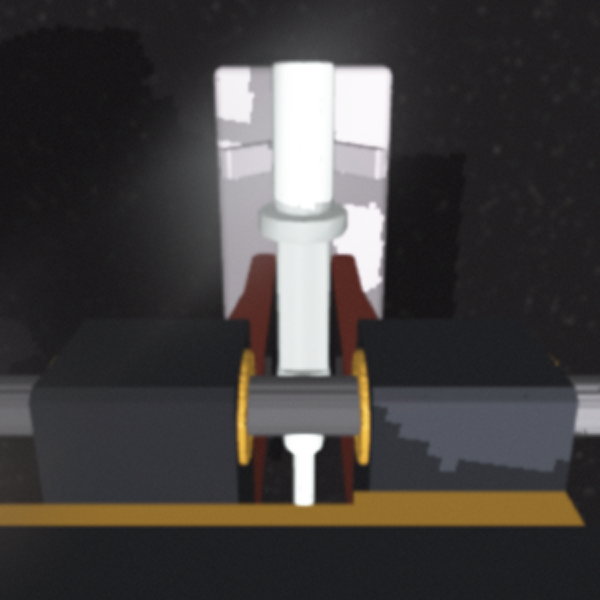

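No slip, and the punch is seated in the V with contact felt at TCP z 0.218; the rear round lies centred in the post at (303,155). I'll release, retract and check.

Run:
```python
from h import *
p=PO+dv(PA)*G
r.let_go(); r.wait(.3); print(r.sense()['opening'],r.sense()['contact_force'])
r.servo_line([*p,.30],speed=.1); r.reach([.43,.30,.42],[180,0,98]); r.wait(.3); b=snap('wrist','fin'); print(r.sense()['clock'])
r.reach([.50,-.13,.42],[180,0,103]); a=snap('wrist','finc'); t=snap('top','fint')
o=load('wr')
print('rest diff',cv2.absdiff(b['frame'],o['frame'])[112:252,300:370].mean())
a=cv2.imread('pics/finc.png')[148:268,265:385]; b=cv2.imread('pics/fin.png')[112:252,300:370]
f=cv2.INTER_CUBIC
cv2.imwrite('pics/c3.png',np.hstack([cv2.resize(a,(500,500),interpolation=f),cv2.resize(b,(250,500),interpolation=f)]))
print(r.sense()['clock'])
```

```text
0.0881426520282125 [0.68626926 0.05456999 0.40523125]
32.875
rest diff 8.632074829931973
34.575
```

View pics/c3.png

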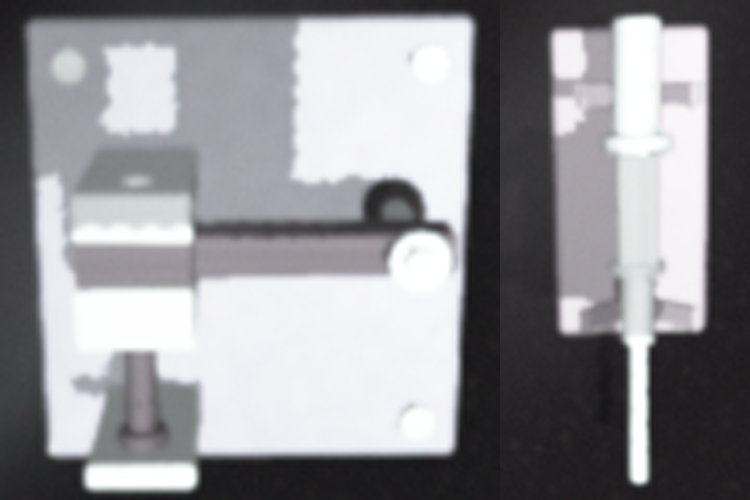

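The pin's head now sits against the stop plate at (143,435), and the punch lies in both V's just as it did at the start.

```bash
python3 -c "
from h import *
print(r.hand_in())"
```

```text
the job is handed in; nothing more can be done
None
```

The pin is pressed out until its head sits against the stop plate (held at about 21 N, highest reading 21.9 N), the punch is back in both V's and released, and the job was handed in at about 35 s.

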